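# Find the rocking corner of the vice plate and fold its shim flat

### The job

The vice plate on the shop counter rocks at one corner: press its corner marks one after another with your fingertips until you find the corner that gives, then press that corner's orange shim down fully flat. Leave the other three shims standing up; lift or pinch nothing, do not shift the plate, and leave the things lying round it alone.

Things in the scene. Friction and masses are not known exactly. Their poses are not given: they have to be found in the camera images.
- plate: aluminium plate 190 x 240 x 10 mm, green bench vice in its middle (55 mm in x, y -65 to +50, 60 mm above the plate; thin bar at y -60, 60 mm long in x), 2.6 kg. Origin: centre of the underside, 30 mm above the counter; x away from the robot (within 0.2 rad), y left. Loose on springs and four hidden feet, inside a fixed blue frame 210 x 400 x 6 mm, same centre and axes, with stops 36 mm high mid-side
- corner_near_left (a point): centre of the flush dark mark (28 mm across) on the plate's top, near left corner (near = robot side), over its foot: press here. Plate frame: -75, +100, +10 mm; 40 mm above the counter; moves with the plate. Under one corner, a different one each time, the foot is short: about 6 N makes it dip 5 mm; let go, it comes back up. The others give under 1 mm
- shim_near_left_spot (a point): fixed point where the middle of the near left shim's orange leaf lies once flat: leaf's top, 27 mm above the counter, 28 mm outward (+y) of its hinge. Press the leaf straight down over this point; about 7 to 10 N moves it
- shim_near_left (a joint): near left corner's shim: orange leaf 24 wide, 50 long, 4 mm thick, beside the plate's left edge. Hinge along the plate's x, 25 mm above the counter, 126 mm from the plate's middle line. Rad: 0 = leaf slopes up and outward at 0.7, 0.7 = flat (hard stop); starts at 0 to 0.15; stays where left. Going flat, its steel toe swings under the plate and carries the corner
- pin_near_left (a joint): brass witness pin with a yellow flag, under the plate's robot-side edge at the near left corner; metres, 0 at the start; if the corner dips, the pin is pushed down about 5 mm (0.005) and stays down, else it stays under 0.001
- corner_near_right (a point): centre of the flush dark mark (28 mm across) on the plate's top, near right corner (near = robot side), over its foot: press here. Plate frame: -75, -100, +10 mm; 40 mm above the counter; moves with the plate. Under one corner, a different one each time, the foot is short: about 6 N makes it dip 5 mm; let go, it comes back up. The others give under 1 mm
- shim_near_right_spot (a point): fixed point where the middle of the near right shim's orange leaf lies once flat: leaf's top, 27 mm above the counter, 28 mm outward (-y) of its hinge. Press the leaf straight down over this point; about 7 to 10 N moves it
- shim_near_right (a joint): near right corner's shim: orange leaf 24 wide, 50 long, 4 mm thick, beside the plate's right edge. Hinge along the plate's x, 25 mm above the counter, 126 mm from the plate's middle line. Rad: 0 = leaf slopes up and outward at 0.7, 0.7 = flat (hard stop); starts at 0 to 0.15; stays where left. Going flat, its steel toe swings under the plate and carries the corner
- pin_near_right (a joint): brass witness pin with a yellow flag, under the plate's robot-side edge at the near right corner; metres, 0 at the start; if the corner dips, the pin is pushed down about 5 mm (0.005) and stays down, else it stays under 0.001
- corner_far_left (a point): centre of the flush dark mark (28 mm across) on the plate's top, far left corner (near = robot side), over its foot: press here. Plate frame: +75, +100, +10 mm; 40 mm above the counter; moves with the plate. Under one corner, a different one each time, the foot is short: about 6 N makes it dip 5 mm; let go, it comes back up. The others give under 1 mm
- shim_far_left_spot (a point): fixed point where the middle of the far left shim's orange leaf lies once flat: leaf's top, 27 mm above the counter, 28 mm outward (+y) of its hinge. Press the leaf straight down over this point; about 7 to 10 N moves it
- shim_far_left (a joint): far left corner's shim: orange leaf 24 wide, 50 long, 4 mm thick, beside the plate's left edge. Hinge along the plate's x, 25 mm above the counter, 126 mm from the plate's middle line. Rad: 0 = leaf slopes up and outward at 0.7, 0.7 = flat (hard stop); starts at 0 to 0.15; stays where left. Going flat, its steel toe swings under the plate and carries the corner
- pin_far_left (a joint): brass witness pin with a yellow flag, under the plate's far edge at the far left corner; metres, 0 at the start; if the corner dips, the pin is pushed down about 5 mm (0.005) and stays down, else it stays under 0.001
- corner_far_right (a point): centre of the flush dark mark (28 mm across) on the plate's top, far right corner (near = robot side), over its foot: press here. Plate frame: +75, -100, +10 mm; 40 mm above the counter; moves with the plate. Under one corner, a different one each time, the foot is short: about 6 N makes it dip 5 mm; let go, it comes back up. The others give under 1 mm
- shim_far_right_spot (a point): fixed point where the middle of the far right shim's orange leaf lies once flat: leaf's top, 27 mm above the counter, 28 mm outward (-y) of its hinge. Press the leaf straight down over this point; about 7 to 10 N moves it
- shim_far_right (a joint): far right corner's shim: orange leaf 24 wide, 50 long, 4 mm thick, beside the plate's right edge. Hinge along the plate's x, 25 mm above the counter, 126 mm from the plate's middle line. Rad: 0 = leaf slopes up and outward at 0.7, 0.7 = flat (hard stop); starts at 0 to 0.15; stays where left. Going flat, its steel toe swings under the plate and carries the corner
- pin_far_right (a joint): brass witness pin with a yellow flag, under the plate's far edge at the far right corner; metres, 0 at the start; if the corner dips, the pin is pushed down about 5 mm (0.005) and stays down, else it stays under 0.001
- padlock: brass padlock with steel shackle, 22 x 45 x 70 mm, standing just in front (robot side) of the frame; a bystander, origin at the middle of its underside
- lock_cylinder: brass and steel lock cylinder, 30 x 36 x 28 mm, lying on the left side of the blue frame between the two left shims; a bystander, origin at the middle of its underside
- screw_jar: small jar of screws, 48 mm across, 55 mm tall, standing behind the frame; a bystander, origin at the middle of its underside
- screwdriver: screwdriver lying on the right of the table; a bystander
- paint_tin: paint tin, 80 mm across, 90 mm tall, on the left; a bystander, origin at the middle of its underside
- tape_measure: yellow tape measure, 65 x 35 x 62 mm, on the left; a bystander, origin at the middle of its underside
- wrench: steel spanner lying on the right of the table; a bystander

How it is judged:
By the outcome, as a careful person would: the job done as asked, in the order asked, and still so for the second after the job is handed in, with the robot touching nothing.
It also fails if it takes over 58 s, if anything falls off the work surface, if the arm or the gripper's body presses on something with over 40 N, if the wrist force passes 120 N, or if a joint passes its speed limit or range.

### The arm

A 6-joint arm with a two-finger parallel gripper is mounted at the origin on the work surface. World frame = base frame: x ahead of the robot, y to its left, z up, the work surface at z = 0. Lengths are in m, angles in rad, forces in N, time in s.
With the tool pointing down it reaches from about 0.375 to 0.9 m from the base axis. Payload 3.1 kg.
Tool frame: the origin (TCP) lies at the very end of the fingers, on their centre line; the grasp point (between the pads) lies 19 mm behind it (grip_depth is the distance from the TCP to the grasp point, in m); z points along the fingers, y is the line along which they close (so a half turn about z gives the same grasp; the last joint's range is limited). The gripper opens to 85 mm and grips with 20 to 120 N. Pads are 22 mm wide; open, the fingers measure 114 mm over their backs; the gripper's body (76 mm by 85 mm) begins 54 mm behind the grasp point. The pads swing forward as they close: fully open they stand 13 mm farther back than shut.
Start: joints at [-1.425, 0.527, 1.433, -0, 1.181, -0.178], TCP at [0.199, -0.592, 0.231] pointing down, gripper open.
Joint ranges: [-3.08, 3.08], [-0.75, 2.2], [0.22, 2.44], [-1.43, 4.57], [0, 2.65], [-2.85, 2.85]. Speed limits (rad/s): [2.79, 2.79, 3.14, 3.14, 3.14, 3.14].

### API

Orientations are given as a unit quaternion [x, y, z, w].
In Python, from station import * gives the robot as it stands.
- The arm moves only by the tool apply_moves, never from a script. Its argument "plan" is a list of rows, each a list of 7 numbers: the shift along the tool's x, y, z in m, then the turn, a rotation vector about the tool's x, y, z in rad, then the gripper command: -1 is fully open, 1 is shut, values between are in proportion. In form: [[dx, dy, dz, wx, wy, wz, jaw], ...]. A call has 1 to 8 rows; each row shifts and turns the commanded pose from where the row before left it, along the tool's axes as they then stand; what a row does not reach is not made up. A row lasts 1/8 s, in which the tool goes at most 62.5 mm and 10.7 degrees, less where a joint would pass 70% of its speed; a pose out of reach is approached as far as the arm can. A call is refused whole if a number of a shift passes 0.0625 or a number of a turn 0.188, either way. A call with a gripper value outside its range is refused whole. The fingers move at their own pace and stop on an object; "force" is the grip in N (left out, the last holds). Time passes only in rows, so rows that do not move let the fingers close. It gives the time, the measured TCP pose, the force, the opening and the grip force at its end, in the units of the state.
- sense(): the state, without advancing time (a new reading comes with each control period).
- snapshot(name): name is "scene" or "top" or "wrist"; returns the picture (480x640x3 uint8, red, green, blue); there is no depth.
- calibration(name): a dict with "camera_matrix" (3x3 intrinsics, pixels), "k1" (the pictures are not rectified: a ray, as slopes to the right and down, at radius r is drawn at 1 + k1 r^2 times it, then the intrinsics apply), "R" (3x3) and "t" (3): a world point X has camera coordinates R X + t; the wrist camera has in their place "mount" (4x4, takes a point from camera to tool coordinates, whose origin is the TCP and whose axes are the flange's). Camera axes: x right, y down, z forward; pixel columns grow to the right and rows downward; lengths in m; the calibration is good to about 2 mm. A picture is of the moment at which its call begins: read the wrist's pose just before it. calibration takes no time and is no camera call.
- sign_off(): hands the job in; it is judged then, once.
The state is a dict: "t": time; "q": joint angles; "qd": joint speeds; "tau": joint torques, N m; "tcp_pos": TCP position; "tool_rot": TCP orientation; "force": force on the tool from outside, world axes, zero at the start; "ft_torque": the same for the moment, N m; "finger_gap": opening from 0.0 (shut) to 1.0 (fully open); "gripper_force": force on a finger pad.
Only numpy, scipy, OpenCV 4.12 (cv2) and the standard library are available. Lean on these libraries where they do the work, as an engineer would, in place of code of your own. Each camera call takes 0.05 s, during which the arm holds its last target. There are 200 camera calls.

## Working session

There is one attempt and no reset: what is moved stays moved. The work goes in short steps, Python scripts to look and compute and a tool call to move; the robot and the scene stay as the last step left them, time stands still between calls to the robot, and variables do not carry over. Pictures are saved under pics/ and viewed, at most 10 in all, crops included, and the job is handed in when it is done.

Besides the shell and the picture viewer there is one more tool, called after "Request:" as name(argument=value, ...), one argument or row to a line, values as JSON. apply_moves: Moves the arm, as the interface text tells. Its arguments: {"type":"object","properties":{"plan":{"type":"array"},"force":{"type":"number"}},"required":["plan"]}

```bash
mkdir -p pics; python3 - <<'E'
from station import *
import cv2
s=sense();print(s)
for n in("scene","top"):
    cv2.imwrite(f"pics/{n}0.png",snapshot(n)[:,:,::-1]); print(n,calibration(n))
E
```

```text
{'t': 0.0, 'q': array([-1.42452605e+00,  5.28473419e-01,  1.43391969e+00,  1.50090273e-05,
        1.18140067e+00, -1.78475392e-01]), 'qd': array([ 0.0011005 ,  0.00011064,  0.00029238, -0.00103638, -0.00097462,
        0.000387  ]), 'tau': array([-5.57373696e-04, -4.42351341e+01, -1.78028798e+01, -4.31115632e-04,
        8.59119667e-03, -1.46032971e-05]), 'tcp_pos': array([ 0.19935638, -0.59158756,  0.23032364]), 'tool_rot': array([ 9.86846333e-01,  1.61657365e-01,  2.46597394e-05, -1.10030537e-03]), 'force': array([-0.01080657,  0.21792085,  0.6614197 ]), 'ft_torque': array([-0.03314389, -0.03248014,  0.01849298]), 'gripper_force': 0.0, 'finger_gap': 1.0036667248360256}
scene {'camera_matrix': array([[506.13156703,   0.        , 320.95638608],
       [  0.        , 506.13156703, 241.87791079],
       [  0.        ,   0.        ,   1.        ]]), 'k1': -0.022470893543512255, 'R': array([[-0.68464384,  0.72851415,  0.0230205 ],
       [ 0.44546086,  0.44321666, -0.77789691],
       [-0.57691198, -0.5223276 , -0.6279701 ]]), 't': array([ 0.40079071, -0.20700675,  1.36649654])}
top {'camera_matrix': array([[565.00166724,   0.        , 321.63669812],
       [  0.        , 565.00166724, 247.53198662],
       [  0.        ,   0.        ,   1.        ]]), 'k1': -0.04306551321864834, 'R': array([[-0.02260618, -0.99970461, -0.00892501],
       [-0.99454641,  0.02339691, -0.10163674],
       [ 0.10181554,  0.00657872, -0.99478154]]), 't': array([0.00684573, 0.57425654, 1.24056842])}
```

View pics/top0.png

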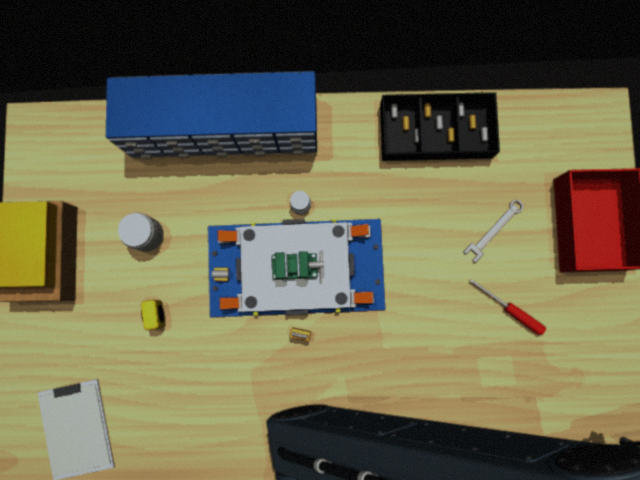

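View pics/scene0.png

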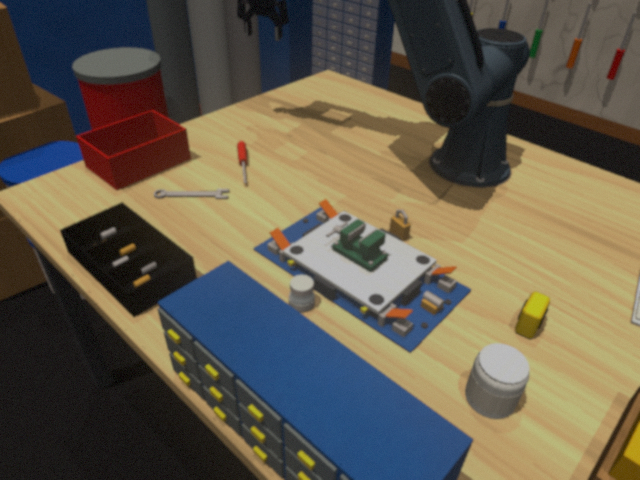

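The top view shows the plate's marks near (249,235) far left, (340,230) far right, (251,302) near left and (341,299) near right. The padlock is at (300,335), the jar at (300,202) and the lock cylinder at (220,274). The scene view agrees, with marks at (376,299), (291,255), (428,261) and (345,218).

```bash
cat > h.py <<'E'
from station import *
import numpy as np, cv2
from scipy.optimize import least_squares
from scipy.spatial.transform import Rotation as Ro
def proj(X,n):
    c=calibration(n); P=np.atleast_2d(X)
    p,_=cv2.projectPoints(P.astype(float),cv2.Rodrigues(np.array(c["R"]))[0],np.array(c["t"]),c["camera_matrix"],np.array([c["k1"],0,0,0]))
    return p[:,0]
def blob(img,u,v,r=9):
    u0,v0=int(u)-r,int(v)-r
    g=cv2.cvtColor(img,cv2.COLOR_BGR2GRAY)[v0:v0+2*r+1,u0:u0+2*r+1]
    _,m=cv2.threshold(g,0,255,cv2.THRESH_BINARY_INV+cv2.THRESH_OTSU)
    k,l,st,ce=cv2.connectedComponentsWithStats(m)
    i=1+np.argmin([np.hypot(*(c-r)) for c in ce[1:]])
    return ce[i]+[u0,v0],st[i,4]
NAMES=["NL","NR","FL","FR"]
M=np.array([[-.075,.1],[-.075,-.1],[.075,.1],[.075,-.1]])
def world(p,l,z):
    c,s=np.cos(p[2]),np.sin(p[2]); l=np.atleast_2d(l)
    return np.c_[p[0]+c*l[:,0]-s*l[:,1],p[1]+s*l[:,0]+c*l[:,1],np.full(len(l),z)]
E
python3 - <<'E'
from h import *
seeds={"top":[(251,302),(341,299),(249,235),(340,230)],"scene":[(428,261),(345,218),(376,299),(291,255)]}
obs={}
for n in seeds:
    im=cv2.imread(f"pics/{n}0.png"); r=[blob(im,*s) for s in seeds[n]]
    obs[n]=np.array([a for a,_ in r]); print(n,obs[n].round(1).tolist(),[b for _,b in r])
for ns in (["top"],["scene"],["top","scene"]):
    f=lambda p:np.concatenate([(proj(world(p,M,.04),n)-obs[n]).ravel() for n in ns])
    s=least_squares(f,[.55,.03,0]); print(ns,s.x.round(4),s.fun.round(1))
p=s.x; np.save("plate.npy",p)
sp=M*[1,1.54]
print("marks",world(p,M,.04).round(4).tolist()); print("spots",world(p,sp,.027).round(4).tolist())
print("proj spots top",proj(world(p,sp,.027),"top").round(0).tolist())
im=cv2.imread("pics/top0.png");a=cv2.resize(im[190:350,190:400],None,fx=3.5,fy=3.5,interpolation=cv2.INTER_CUBIC)
for q in np.r_[proj(world(p,M,.04),"top"),proj(world(p,sp,.027),"top")]: cv2.circle(a,tuple(int(v) for v in (q-[190,190])*3.5+1.5),3,(255,0,255),-1)
cv2.imwrite("pics/crop1.png",a)
E
```

```text
top [[250.6, 301.7], [340.8, 298.1], [248.7, 234.6], [337.9, 230.8]] [np.int32(119), np.int32(116), np.int32(118), np.int32(113)]
scene [[423.5, 259.6], [344.7, 217.7], [376.0, 299.0], [288.4, 259.8]] [np.int32(77), np.int32(68), np.int32(130), np.int32(130)]
['top'] [0.5331 0.0549 0.0183] [-0.1  0.1  0.1  0.  -0.  -0.1  0.  -0. ]
['scene'] [0.5447 0.0583 0.0601] [-2.8  0.9 -4.1  2.6  1.   3.   5.4 -5.7]
['top', 'scene'] [0.5377 0.0555 0.0373] [ 0.3 -1.2  0.4 -3.  -0.9 -1.2 -0.9 -2.9 -1.8 -0.5 -1.6  0.6  0.7  0.4
  7.1 -8.9]
marks [[0.459, 0.1526, 0.04], [0.4665, -0.0473, 0.04], [0.6089, 0.1582, 0.04], [0.6164, -0.0417, 0.04]]
spots [[0.457, 0.2066, 0.027], [0.4685, -0.1012, 0.027], [0.6069, 0.2122, 0.027], [0.6184, -0.0956, 0.027]]
proj spots top [[228.0, 302.0], [365.0, 294.0], [225.0, 236.0], [361.0, 227.0]]
```

View pics/crop1.png

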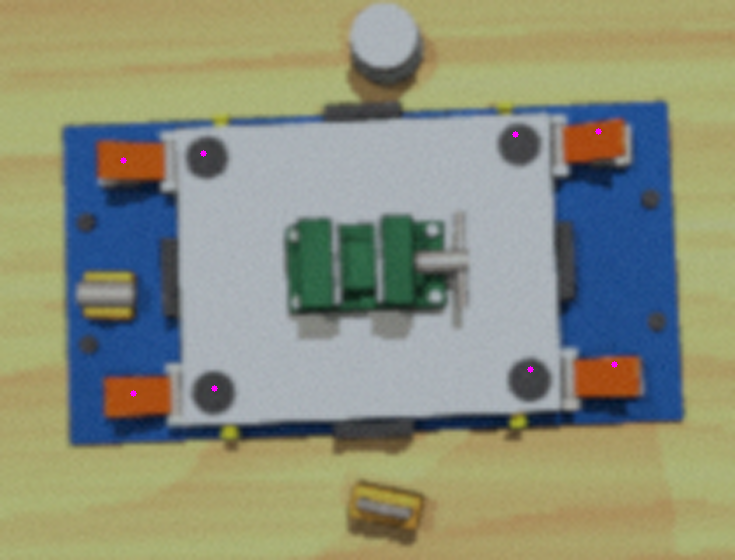

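The crop shows the top blob fit on the marks is good; the averaged dots sit off by a few mm because two scene blobs were wrong. I'll use the top-only pose (0.5331, 0.0549, 0.0183 rad). First I align the tool with the plate, shut the fingers and travel to the near right corner.

Request:
apply_moves(
  plan=[
    [0, 0, 0, 0, 0, 0.154, 1],
    [0, 0, 0, 0, 0, 0.154, 1],
    [0.0225, -0.045, 0, 0, 0, 0, 1],
    [0.0225, -0.045, 0, 0, 0, 0, 1],
    [0.0225, -0.045, 0, 0, 0, 0, 1],
    [0.0225, -0.045, 0, 0, 0, 0, 1],
    [0.0225, -0.045, 0, 0, 0, 0, 1],
    [0.0225, -0.045, 0, 0, 0, 0, 1],
  ],
)

```text
t: 1.1
tcp_pos: [0.3303, -0.3184, 0.2311]
tool_rot: [1.0, 0.008, -0.0, -0.0]
force: [1.0, 0.0, 0.1]
finger_gap: 0.001
gripper_force: 0.0
```

Request:
apply_moves(
  plan=[
    [0.0225, -0.045, 0, 0, 0, 0, 1],
    [0.0225, -0.045, 0, 0, 0, 0, 1],
    [0.0225, -0.045, 0.03, 0, 0, 0, 1],
    [0.0225, -0.045, 0.03, 0, 0, 0, 1],
    [0.0225, -0.045, 0.03, 0, 0, 0, 1],
    [0.0225, -0.045, 0.03, 0, 0, 0, 1],
    [0, 0, 0, 0, 0, 0, 1],
    [0, 0, 0, 0, 0, 0, 1],
  ],
)

```text
t: 2.1
tcp_pos: [0.4603, -0.0479, 0.1112]
tool_rot: [1.0, 0.009, -0.0, 0.0]
force: [0.7, -0.0, 0.2]
finger_gap: -0.001
gripper_force: 0.0
```

Request:
apply_moves(
  plan=[
    [0, -0.0015, 0.03, 0, 0, 0, 1],
    [0, 0, 0.025, 0, 0, 0, 1],
    [0, 0, 0.01, 0, 0, 0, 1],
    [0, 0, 0.002, 0, 0, 0, 1],
    [0, 0, 0.001, 0, 0, 0, 1],
    [0, 0, 0, 0, 0, 0, 1],
  ],
)

```text
t: 2.85
tcp_pos: [0.4608, -0.0466, 0.044]
tool_rot: [1.0, 0.008, 0.001, 0.0]
force: [-0.3, -0.8, 0.8]
finger_gap: 0.0
gripper_force: 0.0
```

Request:
apply_moves(
  plan=[
    [0, 0, 0.0015, 0, 0, 0, 1],
    [0, 0, 0.0015, 0, 0, 0, 1],
    [0, 0, 0, 0, 0, 0, 1],
  ],
)

```text
t: 3.22
tcp_pos: [0.4603, -0.0462, 0.0402]
tool_rot: [1.0, 0.008, -0.0, -0.0]
force: [-0.4, 0.8, -0.3]
finger_gap: 0.001
gripper_force: 0.0
```

Request:
apply_moves(
  plan=[
    [0, 0, 0.001, 0, 0, 0, 1],
    [0, 0, 0.001, 0, 0, 0, 1],
    [0, 0, 0, 0, 0, 0, 1],
  ],
)

```text
t: 3.6
tcp_pos: [0.4603, -0.0463, 0.0384]
tool_rot: [1.0, 0.008, -0.0, -0.0]
force: [-0.5, 0.5, 4.5]
finger_gap: -0.0
gripper_force: 1.9
```

```bash
python3 -c "
from station import *
s=sense();print(s['tcp_pos'],s['force'])"
```

```text
[ 0.46026105 -0.04630997  0.03841487] [-0.52405666  0.50707283  4.47244202]
```

Request:
apply_moves(
  plan=[
    [0, 0, 0.001, 0, 0, 0, 1],
    [0, 0, 0.001, 0, 0, 0, 1],
    [0, 0, 0, 0, 0, 0, 1],
  ],
)

```text
t: 3.98
tcp_pos: [0.4602, -0.0464, 0.0366]
tool_rot: [1.0, 0.008, -0.0, 0.0]
force: [-0.8, 0.5, 7.7]
finger_gap: -0.005
gripper_force: 3.4
```

Request:
apply_moves(
  plan=[
    [0, 0, 0.001, 0, 0, 0, 1],
    [0, 0, 0.001, 0, 0, 0, 1],
    [0, 0, 0, 0, 0, 0, 1],
  ],
)

```text
t: 4.35
tcp_pos: [0.4602, -0.0464, 0.0359]
tool_rot: [1.0, 0.009, 0.0, 0.0]
force: [-2.8, -0.3, 19.4]
finger_gap: -0.003
gripper_force: 9.9
```

Force stayed low while the tip sank about 4 mm, then it bottomed out hard. That suggests this corner gives. I'll lift off and check its witness pin.

Request:
apply_moves(
  plan=[
    [0, 0, -0.01, 0, 0, 0, 1],
    [-0.02, 0, -0.05, 0, 0, 0, 1],
    [-0.04, -0.02, -0.05, 0, 0, 0, 1],
    [-0.02, -0.04, -0.02, 0, 0, 0, 1],
    [0, -0.04, 0, 0, 0, 0, 1],
    [0, 0, 0, 0, 0, 0, 1],
  ],
)

```text
t: 5.1
tcp_pos: [0.3806, 0.0528, 0.1612]
tool_rot: [1.0, 0.011, 0.0, -0.0]
force: [-0.2, 0.5, 0.5]
finger_gap: 0.001
gripper_force: 0.0
```

```bash
python3 - <<'E'
from h import *
w=snapshot("wrist")[:,:,::-1]; t=snapshot("top")[:,:,::-1]
cv2.imwrite("pics/w1.png",w); cv2.imwrite("pics/t1.png",t)
a=cv2.imread("pics/top0.png")
k=lambda i:cv2.resize(i[205:325,225:360],None,fx=2.9,fy=2.9,interpolation=cv2.INTER_CUBIC)
cv2.imwrite("pics/cmp1.png",np.hstack([k(a),k(t)]))
E
```

```text
(no output)
```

View pics/w1.png

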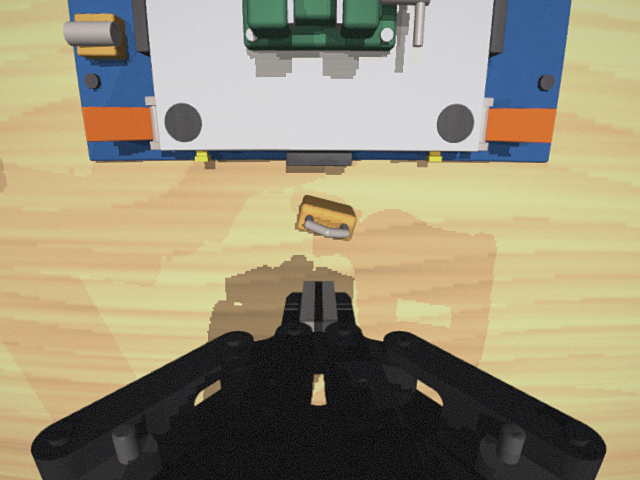

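View pics/cmp1.png

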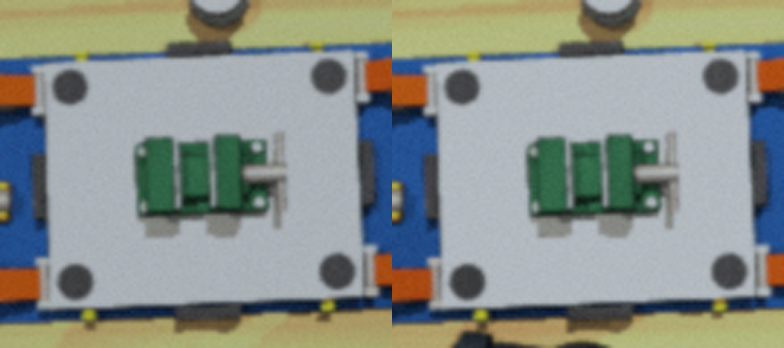

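The wrist view shows the padlock at (327,217), the near left flag at (202,156) and the near right flag at (434,156). The comparison shows the plate unmoved. I'll check sub-pixel whether the near right flag is lower, which would draw it closer to the image centre.

```bash
python3 - <<'E'
from h import *
im=cv2.imread("pics/w1.png"); h=cv2.cvtColor(im,cv2.COLOR_BGR2HSV)
m=((h[...,0]>22)&(h[...,0]<34)&(h[...,1]>170)).astype(np.uint8); m[:140]=0;m[175:]=0
k,l,st,ce=cv2.connectedComponentsWithStats(m)
for i in range(1,k):
    if st[i,4]>15: print(ce[i].round(2),st[i])
for s in [(183,123),(455,123)]: print(blob(im,*s,r=25))
c=calibration("wrist");print(c)
big=np.hstack([cv2.resize(im[130:180,x:x+60],None,fx=6,fy=6,interpolation=cv2.INTER_NEAREST) for x in(172,405)]);cv2.imwrite("pics/flags.png",big)
E
```

```text
[434.03 153.42] [429 152  11   5  36]
(array([182.72227074, 122.19213974]), np.int32(1145))
(array([454.87609842, 123.0202109 ]), np.int32(1138))
{'camera_matrix': array([[347.13385278,   0.        , 318.14685252],
       [  0.        , 347.13385278, 234.31804703],
       [  0.        ,   0.        ,   1.        ]]), 'k1': -0.061719507860645346, 'mount': array([[ 3.73536499e-04, -9.56549468e-01, -2.91569846e-01,
         7.39637871e-02],
       [ 9.99999930e-01,  3.50048410e-04,  1.32722408e-04,
        -2.62154369e-04],
       [-2.48919884e-05, -2.91569875e-01,  9.56549532e-01,
        -1.42201205e-01],
       [ 0.00000000e+00,  0.00000000e+00,  0.00000000e+00,
         1.00000000e+00]])}
```

View pics/flags.png

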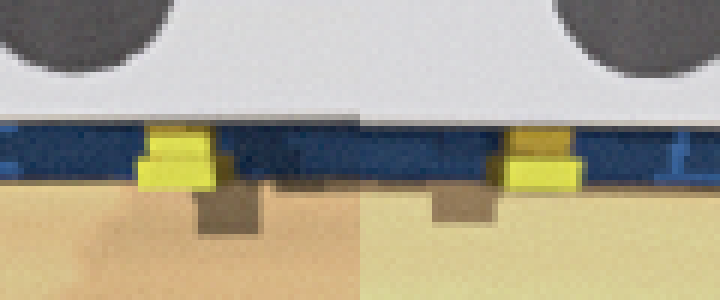

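The flag crop shows the right pin's flag with a shorter shadow offset and less of its stem exposed, so that pin is down. The left pin still stands up. Near right is the loose corner, so I'll go to its shim spot at (0.461, -0.1005).

Request:
apply_moves(
  plan=[
    [0.0195, 0.039, 0, 0, 0, 0, 1],
    [0.0195, 0.039, 0, 0, 0, 0, 1],
    [0.0195, 0.039, 0, 0, 0, 0, 1],
    [0.0195, 0.039, 0.02, 0, 0, 0, 1],
    [0, 0, 0.04, 0, 0, 0, 1],
    [0, 0, 0.02, 0, 0, 0, 1],
    [0, 0, 0, 0, 0, 0, 1],
  ],
)

```text
t: 6.08
tcp_pos: [0.4608, -0.1046, 0.079]
tool_rot: [1.0, 0.007, -0.002, -0.001]
force: [0.3, -0.5, 0.1]
finger_gap: -0.001
gripper_force: 0.0
```

Request:
apply_moves(
  plan=[
    [0, -0.004, 0.01, 0, 0, 0, 1],
    [0, 0, 0.006, 0, 0, 0, 1],
    [0, 0, 0.006, 0, 0, 0, 1],
    [0, 0, 0.006, 0, 0, 0, 1],
    [0, 0, 0.006, 0, 0, 0, 1],
    [0, 0, 0.005, 0, 0, 0, 1],
    [0, 0, 0.004, 0, 0, 0, 1],
    [0, 0, 0, 0, 0, 0, 1],
  ],
)

```text
t: 7.08
tcp_pos: [0.4628, -0.1003, 0.0381]
tool_rot: [1.0, 0.008, 0.001, 0.001]
force: [0.8, -0.3, 1.9]
finger_gap: 0.001
gripper_force: 0.8
```

Request:
apply_moves(
  plan=[
    [-0.001, 0, 0.003, 0, 0, 0, 1],
    [0, 0, 0.003, 0, 0, 0, 1],
    [0, 0, 0.003, 0, 0, 0, 1],
    [0, 0, 0.002, 0, 0, 0, 1],
    [0, 0, 0, 0, 0, 0, 1],
  ],
)

```text
t: 7.7
tcp_pos: [0.4626, -0.1009, 0.0273]
tool_rot: [1.0, 0.008, 0.002, 0.001]
force: [1.6, -1.9, 3.9]
finger_gap: -0.002
gripper_force: 2.2
```

Request:
apply_moves(
  plan=[
    [0, 0, 0.001, 0, 0, 0, 1],
    [0, 0, 0.001, 0, 0, 0, 1],
    [0, 0, 0.001, 0, 0, 0, 1],
    [0, 0, 0, 0, 0, 0, 1],
  ],
)

```text
t: 8.2
tcp_pos: [0.4627, -0.1009, 0.0267]
tool_rot: [1.0, 0.009, 0.003, 0.002]
force: [-2.7, -3.0, 28.5]
finger_gap: 0.002
gripper_force: 14.3
```

Hard stop reached: 28 N at z = 0.0267. Now I retreat straight up and look.

Request:
apply_moves(
  plan=[
    [0, 0, -0.01, 0, 0, 0, 1],
    [0, 0, -0.04, 0, 0, 0, 1],
    [0, 0, -0.05, 0, 0, 0, 1],
    [-0.03, 0, -0.05, 0, 0, 0, 1],
    [-0.04, -0.04, 0, 0, 0, 0, 1],
    [0, -0.04, 0, 0, 0, 0, 1],
    [0, 0, 0, 0, 0, 0, 1],
  ],
)

```text
t: 9.07
tcp_pos: [0.3875, -0.0185, 0.1737]
tool_rot: [1.0, 0.01, -0.001, -0.001]
force: [-0.1, -0.1, -0.1]
finger_gap: 0.002
gripper_force: 0.0
```

```bash
python3 - <<'E'
from h import *
w=snapshot("wrist")[:,:,::-1]; t=snapshot("scene")[:,:,::-1]
k=lambda i:cv2.resize(i[180:360,240:490],(800,576),interpolation=cv2.INTER_CUBIC)
cv2.imwrite("pics/w2.png",w);cv2.imwrite("pics/s2.png",k(t)); print(sense()["force"])
E
```

```text
[-0.12353508 -0.13765211 -0.01676931]
```

View pics/s2.png

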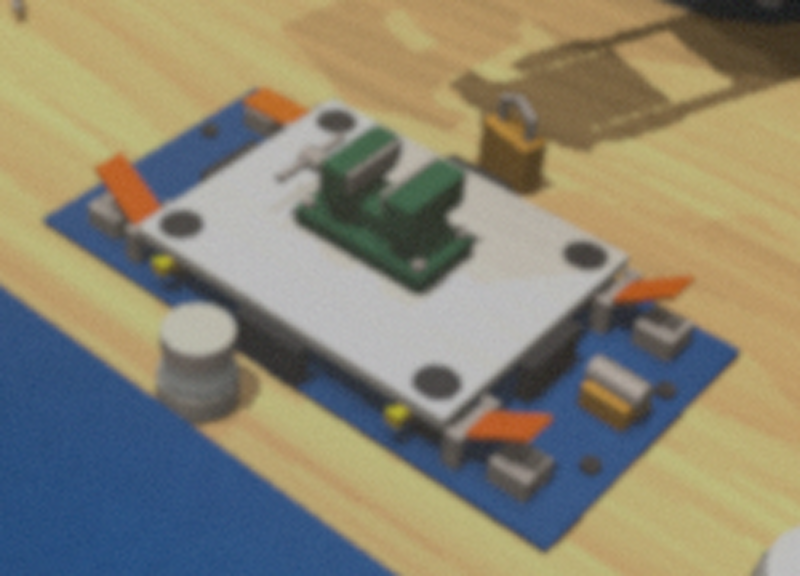

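View pics/w2.png

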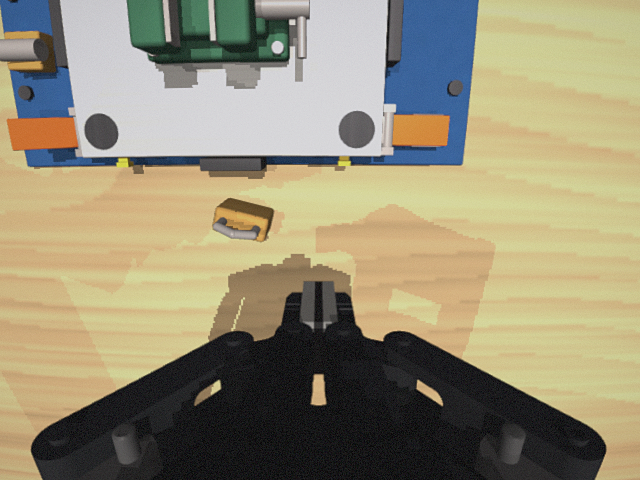

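The scene crop shows the near right shim at (275,103) lying flat on its stop. The other three still stand up at (130,190), (655,290) and (510,425). The wrist view agrees: the flat leaf is at (420,130), and the padlock and plate are where they were. The robot is clear of everything, so I'm handing in.

```bash
python3 -c "
from station import *
print(sign_off())"
```

```text
the job is handed in; nothing more can be done
None
```

The near right corner was the one that gave (its witness pin is down), and I pressed its orange shim fully flat; the other three shims still stand, and the plate and the things round it look unmoved in the camera pictures.

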